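# Unlock the kitchen medicine box

## Task

Unlock the medicine strongbox: take the square-headed key out of the wooden key block, feel for the keyway of the recessed barrel until the key is fully home, then turn it clockwise until the bolt lets go and the lid springs ajar. Do not force the key, leave it fully home in the lock, and do not disturb the other keys, the soap, the bowl or the mug.

Things in the scene. Friction and masses are not known exactly. Their poses are not given: they have to be found in the camera images.
- key: Box key, loose, 92 mm long, 50 g, works either way round. Black head: square plate 40 mm wide (y), 40 tall (z), 9 thick (x); grip its flat faces (close along x). Origin: middle of the head's underside, z up. Below: round shank 6 mm across, 26 long, then flat steel bit 16 mm wide (y), 4 thick (x), 26 long. It starts in a slot of the block, head resting on the block's top; lift it 55 mm to clear
- key_tip (a point): The tip of the key's bit, 52 mm below key's origin on its axis; axes as the key's
- key_block: Fixed wooden block 50 mm (x) by 170 mm (y) by 58 mm tall, origin at the centre of its underside. Three upright slots in a row along y at -52, 0 and +52 mm, each holding one key with its head on top of the block; which key stands where varies
- box: Medicine strongbox, fixed, grey steel, 204 mm (x) by 264 (y) by 135 tall with its lid; origin at the centre of its underside, z up, front faces -x. The lid's hinge runs along the back (x +100 mm, z 105 mm). The lock is in the lid's top at x -62 mm, y 0, a flat-folded carrying bail 9 mm high and 100 mm wide lies at x +10 to +45 mm
- lid (a joint): Opening angle of the sprung lid, rad: 0 shut; bolted, it can rise only about 0.01. When the bolt is withdrawn a soft spring lifts it slowly (1 to 2 s) to about 0.18, where it stays, the key standing in it (the lock rises about 30 mm). While a gripper still holds the key the lid rises little; the rest follows when it lets go
- lock_mouth (a point): Centre of the lock's mouth, the top of a steel collar 6 mm proud of the lid; z along the lock's axis (up when shut), x and y along the box's. A funnel 28 mm wide at the top narrows within 8 mm to a round well of 20 mm. The barrel's face is 12 mm below this point; in it the keyway, a slot 18.4 by 5.6 mm, 20 mm deep, edges chamfered 1.8 mm
- lock_floor (a point): Floor of the keyway on the lock's axis, 32 mm below lock_mouth, axes as there (they do not turn with the barrel). The key is fully home when its tip is here. Locked, the slot's long side lies roughly along the box's y, but the worn barrel rests up to 0.45 rad either way of that, and its angle is not measured
- key_round: Another household key in the block, with a round black head 38 mm across and 8 mm thick, top 41 mm above the block; origin at the head's underside. Leave it alone
- key_narrow: Another household key in the block, with a narrow black head 22 mm wide, 8 mm thick and 44 mm tall; origin at the head's underside. Leave it alone
- soap: Amber soap pump bottle, 62 mm across, 174 mm tall, standing, loose; origin at the centre of its underside. Leave it alone
- bowl: White ceramic bowl, 130 mm across, 55 mm tall, loose; origin at the centre of its underside. Leave it alone
- mug: White ceramic mug, 80 mm across plus a handle at its +y side, 90 mm tall, loose; origin at the centre of its underside. Leave it alone
- lock_bolt (a point): Middle of the hidden bolt's case under the lid, 16 mm below lock_floor, axes as there. The key turns the barrel clockwise seen from above; the bolt lets go about 0.9 rad clockwise of the crosswise direction, stops are at 1.35 rad clockwise and 0.5 anticlockwise. Friction of 0.15 N m holds the barrel: the key rubbing lightly on its face does not turn it

How it is judged:
On the way, in this order (a step that is already met when the one before it is completed fails the run):
1. the key is fully home in the lock while the box is still locked (distance between key_tip and lock_floor below 0.005 m and angle between the z axis of key and the z axis of lock_floor, either way round below 0.15 rad and value of joint lid below 0.03 rad), for 0.1 s.
2. the bolt has let go and the lid has sprung ajar (value of joint lid above 0.07 rad), for 0.2 s.
At the end, for the whole second after the job is handed in: The lid stands ajar by itself (between 0.07 and 0.4 rad, at rest) and the key stands still in the lock, its tip within 6 mm of the keyway's floor and upright in it to 0.2 rad (value of joint lid between 0.07 and 0.4 rad and velocity of joint lid between -0.1 and 0.1 rad/s and distance between key_tip and lock_floor below 0.006 m and angle between the z axis of key and the z axis of lock_floor, either way round below 0.2 rad and linear speed of key below 0.02 m/s); the robot touches nothing.
It fails at once if the key is forced against the box with more than 90 N (contact force between key and box above 90 N).
It fails at once if another key is moved by more than 15 mm (distance of any of key_round, key_narrow from where it was at the start of the episode above 0.015 m).
It fails at once if the soap, bowl or mug is moved by more than 30 mm (distance of any of soap, bowl, mug from where it was at the start of the episode above 0.03 m).
It also fails if it takes over 61 s, if anything falls off the work surface, if the arm or the gripper's body presses on something with over 40 N, if the wrist force passes 120 N, or if a joint passes its speed limit or range.

## Robot

A 6-joint arm with a two-finger parallel gripper is mounted at the origin on the work surface. World frame = base frame: x ahead of the robot, y to its left, z up, the work surface at z = 0. Lengths are in m, angles in rad, forces in N, time in s.
With the tool pointing down it reaches from about 0.375 to 0.9 m from the base axis. Payload 3.1 kg.
Tool frame: the origin (TCP) lies on the centre line of the jaws, within the pads' length; the fingertips stand 14 mm ahead of it and the grasp point (between the pads) lies 5 mm behind it; z points along the fingers, y is the line along which they close (so a half turn about z gives the same grasp; the last joint's range is limited). The gripper opens to 87 mm and grips with 3 to 60 N. Pads are 19 mm wide; open, the fingers measure 117 mm over their backs; the gripper's body (75 mm by 190 mm) begins 51 mm behind the grasp point.
Start: joints at [-1.387, 0.527, 1.433, -0, 1.181, -0.178], TCP at [0.222, -0.584, 0.237] pointing down, gripper open.
Joint ranges: [-3.08, 3.08], [-0.75, 2.2], [0.22, 2.44], [-1.43, 4.57], [0, 2.65], [-2.85, 2.85]. Speed limits (rad/s): [2.79, 2.79, 3.14, 3.14, 3.14, 3.14].

## Interface

Orientations are given as a unit quaternion [x, y, z, w].
In Python, from rig import robot gives the robot as it stands.
- The arm moves only by the tool move_arm, never from a script. Its argument "commands" is a list of rows, each an object with "hand": the finger opening in cm, from 0 to 8.7; "travel": the shift along the tool's x, y, z in cm, a list of three; "twist": the turn, a rotation vector about the tool's x, y, z in degrees, a list of three. In form: [{"hand": hand, "travel": [dx, dy, dz], "twist": [wx, wy, wz]}, ...]. A call has 1 to 5 rows; each row shifts and turns the commanded pose from where the row before left it, along the tool's axes as they then stand; what a row does not reach is not made up. A row lasts 1/12 s, in which the tool goes at most 41.7 mm and 7.16 degrees, less where a joint would pass 70% of its speed; a pose out of reach is approached as far as the arm can. A call is refused whole if a number of a shift passes 4.17 or a number of a turn 7.16, either way. A call with a gripper value outside its range is refused whole. The fingers move at their own pace and stop on an object; "force" is the grip in N (left out, the last holds). Time passes only in rows, so rows that do not move let the fingers close. It gives the time, the measured TCP pose, the force, the opening and the grip force at its end, in the units of the state.
- robot.get_obs(): the state, without advancing time (a new reading comes with each control period).
- robot.camera(name): name is "scene" or "side" or "wrist"; returns a dict with "frame" (400x640x3 uint8, red, green, blue), "fov_y" (degrees; the focal length in pixels is half the picture's height over the tangent of half this angle, whatever the lens; pixels are square), "cx", "cy" (the principal point, pixels), "extrinsics" (4x4, takes a point from camera to world coordinates); the wrist camera has in their place "T_tool_cam" (4x4, takes a point from camera to tool coordinates, whose origin is the TCP and whose axes are the flange's). Camera axes: x right, y down, z forward; pixel columns grow to the right and rows downward; lengths in m; the calibration is good to about 2 mm. A picture is of the moment at which its call begins: read the wrist's pose just before it. There is no depth.
- robot.hand_in(): hands the job in; it is judged then, once.
The state is a dict: "time": time; "q": joint angles; "joint_velocities": joint speeds; "joint_torque": joint torques, N m; "position": TCP position; "tool_rot": TCP orientation; "ft_force": force on the tool from outside, world axes, zero at the start; "moment": the same for the moment, N m; "grip_width": finger opening in m; "grip_force": force on a finger pad.
Only numpy, scipy, OpenCV 4.12 (cv2) and the standard library are available. Lean on these libraries where they do the work, as an engineer would, in place of code of your own. Each camera call takes 0.05 s, during which the arm holds its last target. There are 200 camera calls.

## Working session

There is one attempt and no reset: what is moved stays moved. The work goes in short steps, Python scripts to look and compute and a tool call to move; the robot and the scene stay as the last step left them, time stands still between calls to the robot, and variables do not carry over. Pictures are saved under pics/ and viewed, at most 10 in all, crops included, and the job is handed in when it is done.

Besides the shell and the picture viewer there is one more tool, called after "Call:" as a command line: name --argument value ..., lists and objects as JSON in quotes. move_arm: Moves the arm, as the interface text tells. Its arguments: {"type":"object","properties":{"commands":{"type":"array"},"force":{"type":"number"}},"required":["commands"]}

```bash
mkdir -p pics; cat > h.py <<'E'
import numpy as np,cv2
from rig import robot
from scipy.spatial.transform import Rotation as R
def cam(n):
    o=robot.get_obs(); c=robot.camera(n)
    f=200/np.tan(np.radians(c["fov_y"])/2); K=np.array([[f,0,c["cx"]],[0,f,c["cy"]],[0,0,1]])
    if n=="wrist":
        T=np.eye(4);T[:3,:3]=R.from_quat(o["tool_rot"]).as_matrix();T[:3,3]=o["position"];T=T@np.array(c["T_tool_cam"])
    else: T=np.array(c["extrinsics"])
    return c["frame"],K,T
def save(n,fn):
    fr,K,T=cam(n);cv2.imwrite(f"pics/{fn}.png",fr[:,:,::-1]);np.savez(f"pics/{fn}.npz",K=K,T=T);return fr,K,T
def ld(fn):
    d=np.load(f"pics/{fn}.npz");return d["K"],d["T"]
def ray(fn,p):
    K,T=ld(fn);d=T[:3,:3]@np.linalg.inv(K)@np.array([p[0],p[1],1.]);return T[:3,3],d
def atz(fn,p,z):
    o,d=ray(fn,p);return o+d*(z-o[2])/d[2]
def tri(*a):
    A=np.zeros((3,3));b=np.zeros(3)
    for fn,p in a:
        o,d=ray(fn,p);d=d/np.linalg.norm(d);P=np.eye(3)-np.outer(d,d);A+=P;b+=P@o
    x=np.linalg.solve(A,b);return x
def proj(fn,X):
    K,T=ld(fn);q=K@(T[:3,:3].T@(np.array(X)-T[:3,3]));return q[:2]/q[2]
E
python3 - <<'E'
from h import *
a=[save(n,n+"0") for n in("scene","side","wrist")]
for x in a: print(x[2].round(3).tolist(),x[1][0,0])
print(robot.get_obs())
cv2.imwrite("pics/two.png",np.vstack([cv2.resize(x[0][:,:,::-1],(480,300)) for x in a[:2]]))
E
```

```text
[[0.771, 0.43, -0.47, 1.174], [0.637, -0.532, 0.558, -0.662], [-0.01, -0.729, -0.684, 1.01], [0.0, 0.0, 0.0, 1.0]] 426.43753972449787
[[1.0, -0.017, 0.017, 0.535], [-0.024, -0.696, 0.718, -0.564], [-0.001, -0.718, -0.696, 0.714], [0.0, 0.0, 0.0, 1.0]] 368.13368886361917
[[0.355, -0.893, -0.278, 0.299], [-0.935, -0.34, -0.104, -0.555], [-0.002, 0.296, -0.955, 0.382], [0.0, 0.0, 0.0, 1.0]] 296.6237371760643
{'time': 0.15, 'q': array([-1.38648505e+00,  5.28259809e-01,  1.43357006e+00,  1.58658162e-05,
        1.18138072e+00, -1.78502130e-01]), 'joint_velocities': array([-0.00053149, -0.00319733, -0.00252521,  0.00107679, -0.00113314,
       -0.00180573]), 'joint_torque': array([ 7.83116084e-04, -4.40430880e+01, -1.76843315e+01,  6.34006318e-02,
        5.52069338e-02, -9.50670915e-05]), 'position': array([ 0.22175116, -0.58379057,  0.23580406]), 'tool_rot': array([ 9.83591101e-01,  1.80410343e-01,  4.98681381e-06, -8.08983969e-04]), 'ft_force': array([ 0.11978893, -0.219561  , -0.46624761]), 'moment': array([-0.0486317 , -0.03931843,  0.02196763]), 'grip_force': 0.0, 'grip_width': 0.08691638745614462}
```

View pics/scene0.png

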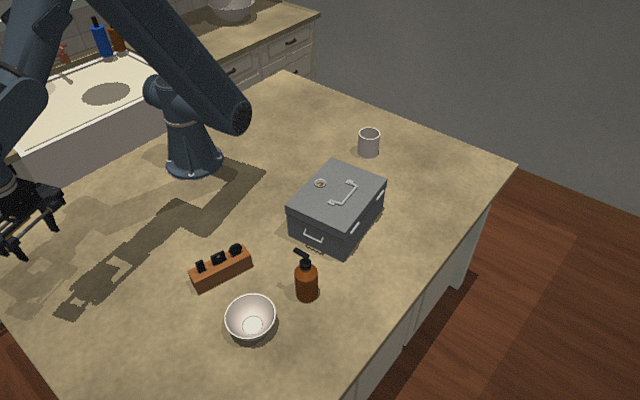

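View pics/side0.png

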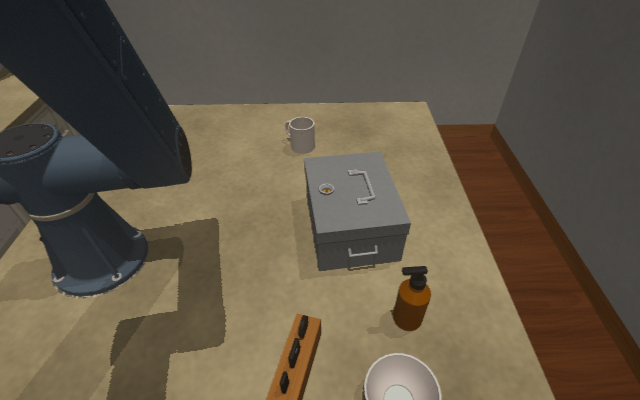

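The scene view shows the lock at about (320,183) and the block's keys at about (200,266), (218,257) and (236,248). The side view shows the lock at about (326,189) and the keys at about (303,326), (294,352) and (284,382). I'll enlarge both.

```bash
python3 - <<'E'
import cv2,numpy as np
s=cv2.imread("pics/scene0.png");d=cv2.imread("pics/side0.png")
r=lambda im,x,y,w,h,k:cv2.resize(im[y:y+h,x:x+w],(w*k,h*k),interpolation=cv2.INTER_CUBIC)
A=np.hstack([r(s,180,235,80,60,5),r(s,280,150,80,60,5)])
B=np.hstack([r(d,260,310,80,60,5),r(d,290,150,80,60,5)])
cv2.imwrite("pics/crop1.png",np.vstack([A,B]))
E
```

```text
(no output)
```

View pics/crop1.png

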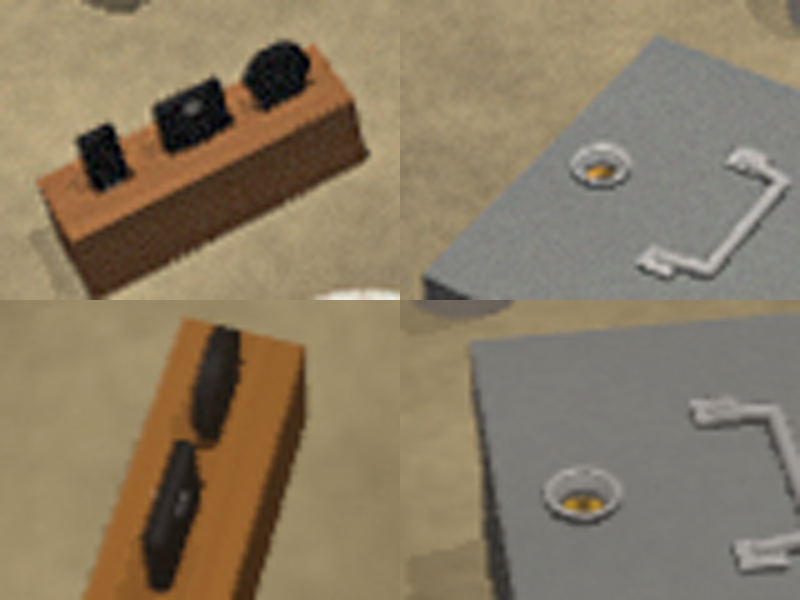

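```bash
python3 - <<'E'
from h import *
L=tri(("scene0",(320,182.7)),("side0",(326.6,188.8)));print("lock",L,atz("scene0",(320,182.7),.141),atz("side0",(326.6,188.8),.141))
P=[atz("scene0",p,.058) for p in((188,271.4),(195,283),(250.4,254.6),(242.6,244.2))]
print(np.round(P,4),np.mean(P,0)); d=P[3]-P[0]+P[2]-P[1];print("blk yaw",np.degrees(np.arctan2(d[1],d[0])),[np.linalg.norm(P[i]-P[(i+1)%4]) for i in range(4)])
S=[atz("side0",p,.058) for p in((296.4,313.6),(321,319.4))];print(S)
# key head top: scene corners
print("head", tri(("scene0",(180+190/5,235+115/5)),("side0",(260+172/5,310+(517-300)/5))))
# lid top corners
for fn,p in(("scene0",(280+(657-400)/5,150+37/5)),("scene0",(280+(425-400)/5,150+275/5)),("side0",(290+(470-400)/5,150+(342-300)/5))): print(fn,atz(fn,p,.135))
E
```

```text
lock [0.54773216 0.08248381 0.14160285] [0.54712919 0.08328179 0.141     ] [0.54779418 0.08283962 0.141     ]
[[ 0.4382 -0.354   0.058 ]
 [ 0.4836 -0.366   0.058 ]
 [ 0.5286 -0.2054  0.058 ]
 [ 0.4831 -0.1931  0.058 ]] [ 0.48335781 -0.27962611  0.058     ]
blk yaw 74.37001217283111 [np.float64(0.046942699756028994), np.float64(0.1668002197899467), np.float64(0.04711176311425783), np.float64(0.16710722240693585)]
[array([ 0.48223264, -0.19129343,  0.058     ]), array([ 0.53040825, -0.20488538,  0.058     ])]
head [ 0.48343245 -0.28088978  0.08082893]
scene0 [0.49239173 0.20839863 0.135     ]
scene0 [ 0.52554157 -0.05096984  0.135     ]
side0 [0.49173157 0.21024877 0.135     ]
```

The square key is in the middle slot, at about (0.483, -0.280), with the block's y axis at 74.4°. The lock is at about (0.5475, 0.083, 0.141), with the box yawed by 7.3°. Both match the known heights and sizes, so I'll move above the key.

Call:
move_arm --commands '[{"hand":8.7,"travel":[3.5,-1.9,0.7],"twist":[0,0,0]},{"hand":8.7,"travel":[3.5,-1.9,0.7],"twist":[0,0,0]},{"hand":8.7,"travel":[3.5,-1.9,0.7],"twist":[0,0,0]},{"hand":8.7,"travel":[3.5,-1.9,0.7],"twist":[0,0,0]},{"hand":8.7,"travel":[3.5,-1.9,0.7],"twist":[0,0,0]}]' --force 25

```text
time: 0.57
position: [0.3524, -0.4318, 0.201]
tool_rot: [0.984, 0.18, 0.0, -0.0]
ft_force: [0.7, -0.1, -0.0]
grip_width: 0.0869
grip_force: 0.0
```

Call:
move_arm --commands '[{"hand":8.7,"travel":[3.5,-1.9,0.7],"twist":[0,0,0]},{"hand":8.7,"travel":[3.5,-1.9,0.7],"twist":[0,0,0]},{"hand":8.7,"travel":[3.5,-1.9,0.7],"twist":[0,0,0]},{"hand":8.7,"travel":[3.5,-1.9,0.7],"twist":[0,0,0]},{"hand":8.7,"travel":[3.5,-1.9,0.7],"twist":[0,0,0]}]'

```text
time: 0.98
position: [0.4825, -0.2807, 0.1661]
tool_rot: [0.984, 0.18, -0.0, -0.0]
ft_force: [0.6, -1.0, -0.2]
grip_width: 0.0873
grip_force: 0.0
```

Call:
move_arm --commands '[{"hand":8.7,"travel":[0,0,0],"twist":[0,0,-6.7]},{"hand":8.7,"travel":[0,0,0],"twist":[0,0,-6.7]},{"hand":8.7,"travel":[0,0,0],"twist":[0,0,-6.7]},{"hand":8.7,"travel":[0,0,0],"twist":[0,0,-6.7]},{"hand":8.7,"travel":[0,0,0],"twist":[0,0,-6.7]}]'

```text
time: 1.4
position: [0.4817, -0.282, 0.1663]
tool_rot: [0.888, 0.459, -0.0, -0.0]
ft_force: [0.1, -0.7, 0.5]
grip_width: 0.0871
grip_force: 0.0
```

Call:
move_arm --commands '[{"hand":8.7,"travel":[0,0,0],"twist":[0,0,-6.7]},{"hand":8.7,"travel":[0,0,0],"twist":[0,0,-6.7]},{"hand":8.7,"travel":[0,0,0],"twist":[0,0,-6.7]},{"hand":6,"travel":[0,0,0],"twist":[0,0,0]},{"hand":6,"travel":[0,0,0],"twist":[0,0,0]}]'

```text
time: 1.82
position: [0.4815, -0.2823, 0.1664]
tool_rot: [0.798, 0.603, -0.0, -0.0]
ft_force: [-0.2, -0.1, 0.1]
grip_width: 0.0802
grip_force: 0.0
```

```bash
cat >> h.py <<'E'
def plan(X,xyaw):
    "tool-frame shift (cm) and turn (deg) to TCP X, tool down with x axis at yaw xyaw deg"
    o=robot.get_obs();M=R.from_quat(o["tool_rot"]);t=np.radians(xyaw)
    G=R.from_matrix(np.array([[np.cos(t),np.sin(t),0],[np.sin(t),-np.cos(t),0],[0,0,-1]]))
    x=M.as_matrix()[:,0]
    print("t",o["time"],"pos",o["position"].round(4),"yaw",np.degrees(np.arctan2(x[1],x[0])).round(2),"F",o["ft_force"].round(2),"M",o["moment"].round(3),"w",round(o["grip_width"],4),"q6",o["q"][5].round(2))
    print(" travel cm",(M.inv().apply(np.array(X)-o["position"])*100).round(2),"twist",np.degrees((M.inv()*G).as_rotvec()).round(2))
E
python3 - <<'E'
from h import *
plan((.4834,-.2797,.077),74.4)
save("wrist","w1")
for n,X in(("org",(.4834,-.2797,.058)),("top",(.4834,-.2797,.098))): print(n,proj("w1",X))
E
```

```text
t 1.8167 pos [ 0.4815 -0.2823  0.1664] yaw 74.21 F [-0.22 -0.12  0.15] M [-0.034 -0.094  0.034] w 0.0802 q6 -0.46
 travel cm [0.3  0.11 8.94] twist [-0.02 -0.01 -0.19]
org [316.57693384 200.86527548]
top [316.68709515 216.21138438]
```

View pics/w1.png

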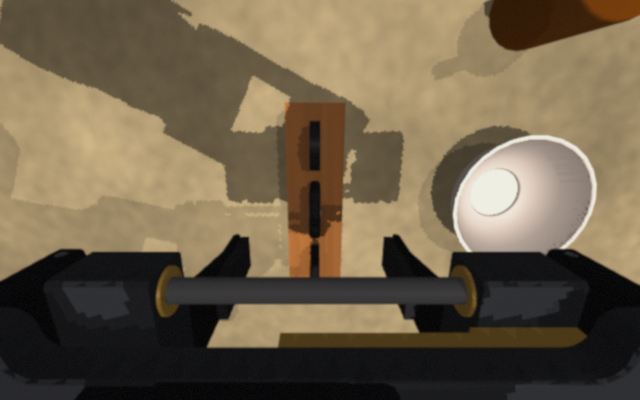

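The key head is at about (315,209). The prediction was (316.6, 201–216), and the jaws line up with the block. I'll go down, grip and lift.

Call:
move_arm --commands '[{"hand":5,"travel":[0.3,0.1,2.7],"twist":[0,0,0]},{"hand":5,"travel":[0,0,2.7],"twist":[0,0,0]},{"hand":5,"travel":[0,0,2.0],"twist":[0,0,0]},{"hand":5,"travel":[0,0,1.5],"twist":[0,0,0]},{"hand":3,"travel":[0,0,0],"twist":[0,0,0]}]'

```text
time: 2.28
position: [0.4816, -0.2784, 0.0746]
tool_rot: [0.797, 0.604, -0.001, -0.003]
ft_force: [0.5, 0.8, 0.8]
grip_width: 0.0495
grip_force: 0.0
```

Call:
move_arm --commands '[{"hand":2,"travel":[0,0,0],"twist":[0,0,0]},{"hand":0,"travel":[0,0,0],"twist":[0,0,0]},{"hand":0,"travel":[0,0,0],"twist":[0,0,0]},{"hand":0,"travel":[0,0,0],"twist":[0,0,0]},{"hand":0,"travel":[0,0,0],"twist":[0,0,0]}]'

```text
time: 2.7
position: [0.4838, -0.2802, 0.0786]
tool_rot: [0.797, 0.604, 0.0, 0.001]
ft_force: [-0.2, 0.6, -0.2]
grip_width: 0.0178
grip_force: 0.0
```

Call:
move_arm --commands '[{"hand":0,"travel":[0,0,0],"twist":[0,0,0]},{"hand":0,"travel":[0,0,0],"twist":[0,0,0]},{"hand":0,"travel":[0,0,0],"twist":[0,0,0]},{"hand":0,"travel":[0,0,0],"twist":[0,0,0]},{"hand":0,"travel":[0,0,0],"twist":[0,0,0]}]'

```text
time: 3.12
position: [0.4823, -0.2794, 0.0779]
tool_rot: [0.796, 0.605, -0.001, -0.001]
ft_force: [-3.7, -0.7, 6.1]
grip_width: 0.0084
grip_force: 25.0
```

```bash
python3 - <<'E'
from h import *
plan((.4834,-.2797,.077),74.4);print(robot.get_obs()["grip_force"])
E
```

```text
t 3.1167 pos [ 0.4823 -0.2794  0.0779] yaw 74.41 F [-3.7  -0.68  6.07] M [0.115 0.706 0.032] w 0.0084 q6 -0.45
 travel cm [0.   0.12 0.09] twist [-0.14 -0.02  0.01]
24.99998453698936
```

Call:
move_arm --commands '[{"hand":0,"travel":[0,0,-1.5],"twist":[0,0,0]},{"hand":0,"travel":[0,0,-3.5],"twist":[0,0,0]},{"hand":0,"travel":[0,0,-3.5],"twist":[0,0,0]},{"hand":0,"travel":[0,0,-3.5],"twist":[0,0,0]},{"hand":0,"travel":[0,0,-3.7],"twist":[0,0,0]}]' --force 35

```text
time: 3.53
position: [0.4835, -0.2796, 0.2357]
tool_rot: [0.797, 0.604, 0.0, -0.0]
ft_force: [1.2, 0.1, -1.4]
grip_width: 0.0089
grip_force: 35.0
```

Call:
move_arm --commands '[{"hand":0,"travel":[2.0,0,0],"twist":[0,0,0]},{"hand":0,"travel":[3.5,-0.3,0],"twist":[0,0,0]},{"hand":0,"travel":[3.5,-0.3,0],"twist":[0,0,0]},{"hand":0,"travel":[3.5,-0.3,0],"twist":[0,0,0]},{"hand":0,"travel":[3.5,-0.3,0],"twist":[0,0,0]}]'

```text
time: 3.95
position: [0.5155, -0.1211, 0.2347]
tool_rot: [0.797, 0.604, 0.001, 0.001]
ft_force: [-0.2, -0.4, 0.2]
grip_width: 0.0089
grip_force: 35.0
```

Call:
move_arm --commands '[{"hand":0,"travel":[3.5,-0.3,0],"twist":[0,0,0]},{"hand":0,"travel":[3.5,-0.3,0],"twist":[0,0,0]},{"hand":0,"travel":[3.5,-0.2,0],"twist":[0,0,0]},{"hand":0,"travel":[3.0,0,0],"twist":[0,0,0]},{"hand":0,"travel":[2.0,0,0],"twist":[0,0,0]}]'

```text
time: 4.37
position: [0.5496, 0.0321, 0.2346]
tool_rot: [0.796, 0.605, 0.001, -0.0]
ft_force: [0.2, 0.4, -0.1]
grip_width: 0.0088
grip_force: 35.0
```

Call:
move_arm --commands '[{"hand":0,"travel":[0,0,0],"twist":[0,0,-5.7]},{"hand":0,"travel":[0,0,0],"twist":[0,0,-5.7]},{"hand":0,"travel":[0,0,0],"twist":[0,0,-5.7]},{"hand":0,"travel":[0,0,0],"twist":[0,0,-5.7]},{"hand":0,"travel":[0,0,0],"twist":[0,0,0]}]'

```text
time: 4.78
position: [0.5492, 0.0293, 0.2344]
tool_rot: [0.661, 0.751, 0.0, 0.0]
ft_force: [0.3, -0.1, -0.4]
grip_width: 0.0085
grip_force: 35.0
```

Call:
move_arm --commands '[{"hand":0,"travel":[0,0,0],"twist":[0,0,0]},{"hand":0,"travel":[0,0,0],"twist":[0,0,0]},{"hand":0,"travel":[0,0,0],"twist":[0,0,0]}]'

```text
time: 5.03
position: [0.549, 0.0289, 0.2345]
tool_rot: [0.662, 0.749, 0.0, 0.0]
ft_force: [-0.2, 0.0, -0.6]
grip_width: 0.0084
grip_force: 35.0
```

```bash
python3 - <<'E'
from h import *
plan((.5475,.083,.235),97.3)
w,_,_=save("wrist","w2");a,_,_=save("scene","s2");b,_,_=save("side","d2")
tcp=robot.get_obs()["position"]
tip=tcp-[0,0,.072]
pl=proj("w2",(.5475,.083,.141));print("lock",pl,"tip",[proj(f,tip) for f in("w2","s2","d2")])
def r(im,p,w,h,k):
    x=int(np.clip(p[0]-w/2,0,640-w));y=int(np.clip(p[1]-h/2,0,400-h));print(x,y);return cv2.resize(im[y:y+h,x:x+w,::-1],(w*k,h*k),interpolation=cv2.INTER_CUBIC)
A=np.hstack([r(w,pl,80,60,5),r(w,(320,250),200,150,2)])
B=np.hstack([r(a,proj("s2",tip+[0,0,.03]),80,60,5),r(b,proj("d2",tip+[0,0,.03]),80,60,5)])
cv2.imwrite("pics/c2.png",np.vstack([A,B]))
E
```

```text
t 5.0333 pos [0.549  0.0289 0.2345] yaw 97.09 F [-0.2   0.02 -0.62] M [-0.013 -0.102  0.009] w 0.0084 q6 -0.27
 travel cm [ 5.39  0.52 -0.05] twist [ 0.02 -0.01 -0.21]
lock [321.62881709 145.57562082] tip [array([315.07927519, 218.04910065]), array([308.67299141, 187.06116017]), array([327.63949698, 197.71461643])]
281 115
220 175
268 149
287 157
```

View pics/c2.png

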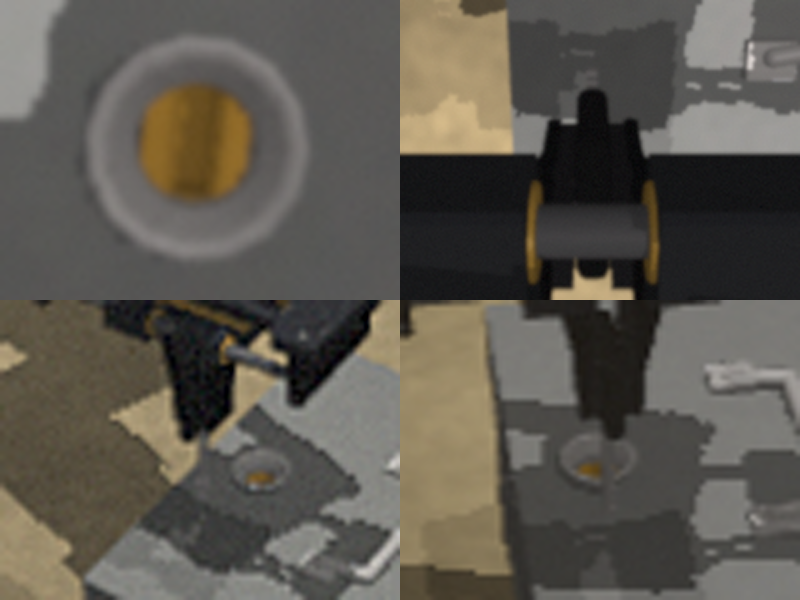

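```bash
python3 - <<'E'
from h import *
im=cv2.imread("pics/w2.png").astype(float)
c=im[125:165,300:342];g=c.mean(2);sat=(c[:,:,2]-c[:,:,0])
gold=sat>35
# warp to metric plane z=.129, box axes at yaw 7.2, 0.25 mm
def warp(z,cx,cy,n=160,s=.00025):
    t=np.radians(7.2);ux=np.array([np.cos(t),np.sin(t),0]);uy=np.array([-np.sin(t),np.cos(t),0])
    m=np.zeros((n,n,2),np.float32)
    for i in range(n):
        for j in range(n):
            X=np.array([cx,cy,z])+ux*(j-n/2)*s-uy*(i-n/2)*s; m[i,j]=proj("w2",X)
    return cv2.remap(im.astype(np.float32),m[...,0],m[...,1],cv2.INTER_CUBIC).clip(0,255).astype(np.uint8)
A=warp(.141,.5475,.083);B=warp(.129,.5475,.083)
B2=cv2.convertScaleAbs(B,alpha=1.6)
o=np.hstack([cv2.resize(x,(400,400),interpolation=cv2.INTER_CUBIC) for x in(A,B2)])
for k in(0,400): cv2.drawMarker(o,(k+200,200),(0,255,0),cv2.MARKER_CROSS,16,1)
cv2.imwrite("pics/warp.png",o)
G=B[:,:,1].astype(float);S=B[:,:,2].astype(float)-B[:,:,0]
for i in range(36,124,8):
    r=S[i-3:i+4].mean(0); print(i,"".join("%4d"%v for v in r[36:124:4]))
E
```

```text
36    4   4   4   3   4   6   7  10  14  17  16  14  11   6   3   3   3   3   3   4   4   5
44    4   3   5  13  31  55  65  68  70  67  67  64  58  47  39  27  14   6   4   3   3   3
52    4  15  44  75  94  98  91  89  82  75  72  72  68  69  79  87  76  41  13   5   2   3
60   11  45  88 100  99  97  90  88  82  76  73  71  67  71  81  96 100  95  66  23   4   2
68   20  67  96  99 100  95  90  84  75  72  73  71  68  74  85  95 104 103  88  39   6   2
76   29  80  98  99  99  93  89  85  76  74  72  70  68  73  87  98 102 103  85  38   6   3
84   36  84  99  99  97  93  86  80  74  73  72  70  71  78  90 100 102 101  75  27   5   3
92   28  71  95  97  97  91  83  76  73  72  72  69  70  79  93 101 103  97  64  19   4   3
100    8  30  69  92  95  90  81  73  68  70  69  67  72  81  93 100  93  62  26   7   4   3
108    4   5  17  38  65  73  66  61  61  60  58  61  69  81  84  68  45  16   5   3   3   3
116    5   4   4   5   9  15  18  24  33  36  33  31  28  27  20  11   5   3   4   4   3   3
```

View pics/warp.png

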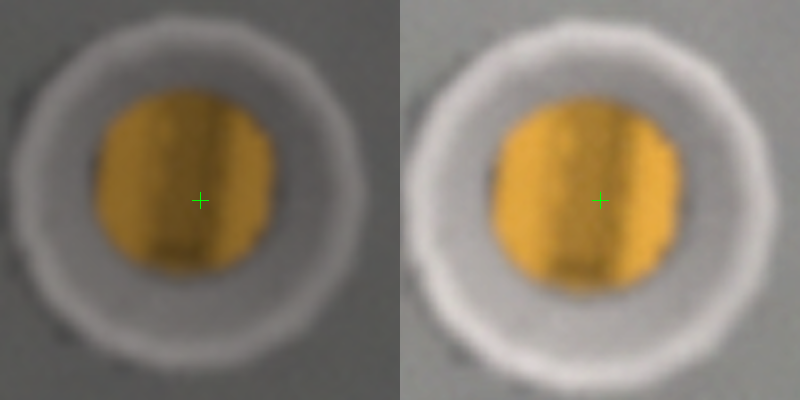

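```bash
python3 - <<'E'
from h import *
t=np.radians(74.4);u=np.array([np.cos(t),np.sin(t),0])
for d in(-.02,0,.02):
  for z in(.058,.098): print(d,z,proj("w1",np.array([.4834,-.2797,z])+u*d).round(1))
g=cv2.imread("pics/w1.png").mean(2);print(g[170:278:2,313:318].mean(1).round().astype(int))
print(g[200:206,295:340:1].mean(0).round().astype(int))
plan((.547,.0832,.2345),91)
E
```

```text
-0.02 0.058 [316.6 221.6]
-0.02 0.098 [316.7 240. ]
0 0.058 [316.6 200.9]
0 0.098 [316.7 216.2]
0.02 0.058 [316.5 179.2]
0.02 0.098 [316.6 191.2]
[38 62 64 64 63 50 15 13 12 11 14 16 18 20 18 18 18 19 18 19 17 20 19 20
 15 12 13 11 14 18 19 17 14 13 48 56 51 29 13 12 11 12 13 14 10 14 11 16
 24 27 30 31 31 31]
[68 67 67 66 63 57 53 52 51 51 50 50 48 42 29 18 14 16 18 18 20 19 18 17
 24 43 56 61 61 60 61 63 62 62 63 64 64 63 63 65 66 68 67 67 66]
t 5.1833 pos [0.549  0.0289 0.2346] yaw 97.14 F [ 0.5  -0.06 -0.67] M [ 0.025 -0.084 -0.012] w 0.0091 q6 -0.28
 travel cm [5.41 0.48 0.01] twist [ 0.01 -0.    6.14]
```

The collar's centre is about 1.3 mm front and 0.6 mm left of the earlier estimate. The slot is about 6° clockwise of crosswise. I'll line up over it.

Call:
move_arm --commands '[{"hand":0,"travel":[2.0,0.2,0],"twist":[0,0,0]},{"hand":0,"travel":[2.0,0.2,0],"twist":[0,0,0]},{"hand":0,"travel":[1.45,0.1,0],"twist":[0,0,0]},{"hand":0,"travel":[0,0,0],"twist":[0,0,6.1]},{"hand":0,"travel":[0,0,0],"twist":[0,0,0]}]'

```text
time: 5.6
position: [0.547, 0.0845, 0.2346]
tool_rot: [0.701, 0.714, 0.0, 0.0]
ft_force: [-0.3, -0.6, -0.4]
grip_width: 0.0085
grip_force: 35.0
```

Call:
move_arm --commands '[{"hand":0,"travel":[0,0,0],"twist":[0,0,0]},{"hand":0,"travel":[0,0,0],"twist":[0,0,0]},{"hand":0,"travel":[0,0,0],"twist":[0,0,0]},{"hand":0,"travel":[0,0,0],"twist":[0,0,0]}]'

```text
time: 5.93
position: [0.5471, 0.0832, 0.2346]
tool_rot: [0.7, 0.714, -0.0, 0.0]
ft_force: [-0.5, -0.2, -0.7]
grip_width: 0.0085
grip_force: 35.0
```

```bash
python3 - <<'E'
from h import *
plan((.5465,.0834,.213),91)
a,_,_=save("scene","s3");b,_,_=save("side","d3")
def r(im,p,w,h,k):
    x=int(p[0]-w/2);y=int(p[1]-h/2);print(x,y);return cv2.resize(im[y:y+h,x:x+w,::-1],(w*k,h*k),interpolation=cv2.INTER_CUBIC)
X=(.5465,.0834,.15)
print([proj(f,(.5465,.0834,z)) for z in(.141,.1625) for f in("s3","d3")])
cv2.imwrite("pics/c3.png",cv2.convertScaleAbs(np.hstack([r(a,proj("s3",X),40,40,10),r(b,proj("d3",X),40,40,10)]),alpha=1.6))
E
```

```text
t 5.9333 pos [0.5471 0.0832 0.2346] yaw 91.08 F [-0.48 -0.2  -0.67] M [ 0.019 -0.095  0.032] w 0.0085 q6 -0.07
 travel cm [ 0.03 -0.06  2.16] twist [-0.    0.    0.08]
[array([319.8660453 , 182.59389439]), array([326.04325775, 188.65065415]), array([319.79399134, 177.28937797]), array([326.00555153, 181.65871532])]
299 160
306 165
```

View pics/c3.png

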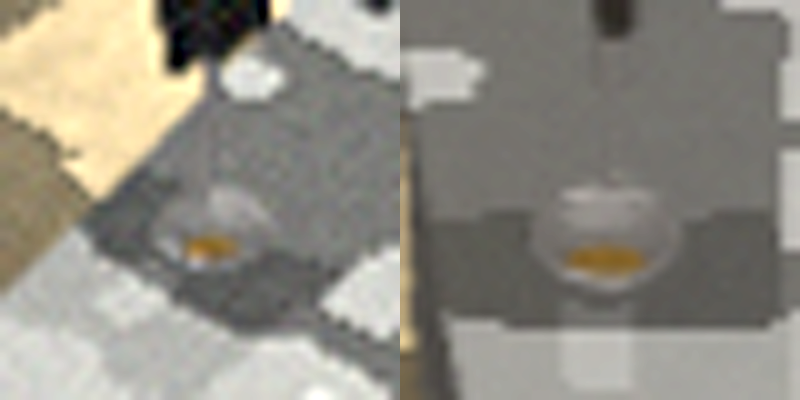

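The key looks about 1 mm too far in +x and slightly short in y relative to the collar. I'll correct that and descend gently.

Call:
move_arm --commands '[{"hand":0,"travel":[0.06,-0.08,0],"twist":[0,0,0]},{"hand":0,"travel":[0,0,1.0],"twist":[0,0,0]},{"hand":0,"travel":[0,0,1.0],"twist":[0,0,0]},{"hand":0,"travel":[0,0,0],"twist":[0,0,0]},{"hand":0,"travel":[0,0,0],"twist":[0,0,0]}]'

```text
time: 6.45
position: [0.5453, 0.0842, 0.2132]
tool_rot: [0.7, 0.714, -0.001, -0.001]
ft_force: [-0.1, 0.3, -0.8]
grip_width: 0.0088
grip_force: 35.0
```

Call:
move_arm --commands '[{"hand":0,"travel":[0,0,0.3],"twist":[0,0,0]},{"hand":0,"travel":[0,0,0.3],"twist":[0,0,0]},{"hand":0,"travel":[0,0,0.3],"twist":[0,0,0]},{"hand":0,"travel":[0,0,0],"twist":[0,0,0]},{"hand":0,"travel":[0,0,0],"twist":[0,0,0]}]'

```text
time: 6.87
position: [0.5461, 0.0842, 0.2054]
tool_rot: [0.7, 0.714, -0.0, -0.0]
ft_force: [-0.2, -0.9, -0.4]
grip_width: 0.0087
grip_force: 35.0
```

Call:
move_arm --commands '[{"hand":0,"travel":[0,0,0.1],"twist":[0,0,0]},{"hand":0,"travel":[0,0,0.1],"twist":[0,0,0]},{"hand":0,"travel":[0,0,0.1],"twist":[0,0,0]},{"hand":0,"travel":[0,0,0],"twist":[0,0,0]},{"hand":0,"travel":[0,0,0],"twist":[0,0,0]}]'

```text
time: 7.28
position: [0.5462, 0.0842, 0.2025]
tool_rot: [0.7, 0.714, -0.0, -0.0]
ft_force: [-0.1, -0.0, -0.3]
grip_width: 0.0088
grip_force: 35.0
```

```bash
python3 -c "
from h import *
plan((.5463,.0838,.181),91)"
```

```text
t 7.2833 pos [0.5462 0.0842 0.2025] yaw 91.09 F [-0.1  -0.01 -0.34] M [-0.049 -0.108 -0.039] w 0.0088 q6 -0.07
 travel cm [-0.04  0.01  2.15] twist [-0.   -0.    0.09]
```

No contact so far and the tip is just above the face. I'll continue in small steps.

Call:
move_arm --commands '[{"hand":0,"travel":[0,0,0.1],"twist":[0,0,0]},{"hand":0,"travel":[0,0,0.1],"twist":[0,0,0]},{"hand":0,"travel":[0,0,0.1],"twist":[0,0,0]},{"hand":0,"travel":[0,0,0],"twist":[0,0,0]},{"hand":0,"travel":[0,0,0],"twist":[0,0,0]}]'

```text
time: 7.7
position: [0.5462, 0.0842, 0.1994]
tool_rot: [0.7, 0.714, -0.0, -0.0]
ft_force: [0.8, 0.4, -1.6]
grip_width: 0.0087
grip_force: 35.0
```

Call:
move_arm --commands '[{"hand":0,"travel":[0,0,0.1],"twist":[0,0,0]},{"hand":0,"travel":[0,0,0.1],"twist":[0,0,0]},{"hand":0,"travel":[0,0,0],"twist":[0,0,0]},{"hand":0,"travel":[0,0,0],"twist":[0,0,0]}]'

```text
time: 8.03
position: [0.5462, 0.0842, 0.1975]
tool_rot: [0.7, 0.714, -0.0, -0.0]
ft_force: [0.8, -0.5, 0.3]
grip_width: 0.0087
grip_force: 35.0
```

```bash
python3 -c "
from h import *
plan((.5463,.0838,.181),91)"
```

```text
t 8.0333 pos [0.5462 0.0842 0.1975] yaw 91.09 F [ 0.84 -0.51  0.26] M [-0.056 -0.067 -0.008] w 0.0087 q6 -0.07
 travel cm [-0.04  0.01  1.65] twist [-0.01 -0.    0.09]
```

It is about 3.5 mm below the barrel's face with no force, so the bit seems to be in the keyway. Continuing.

Call:
move_arm --commands '[{"hand":0,"travel":[0,0,0.15],"twist":[0,0,0]},{"hand":0,"travel":[0,0,0.15],"twist":[0,0,0]},{"hand":0,"travel":[0,0,0.15],"twist":[0,0,0]},{"hand":0,"travel":[0,0,0],"twist":[0,0,0]},{"hand":0,"travel":[0,0,0],"twist":[0,0,0]}]'

```text
time: 8.45
position: [0.5461, 0.0842, 0.1929]
tool_rot: [0.7, 0.714, -0.0, -0.0]
ft_force: [-0.1, -0.9, -0.1]
grip_width: 0.0089
grip_force: 35.0
```

Call:
move_arm --commands '[{"hand":0,"travel":[0,0,0.1],"twist":[0,0,0]},{"hand":0,"travel":[0,0,0.1],"twist":[0,0,0]},{"hand":0,"travel":[0,0,0.1],"twist":[0,0,0]},{"hand":0,"travel":[0,0,0],"twist":[0,0,0]},{"hand":0,"travel":[0,0,0],"twist":[0,0,0]}]'

```text
time: 8.87
position: [0.5462, 0.0842, 0.19]
tool_rot: [0.7, 0.714, -0.0, -0.0]
ft_force: [0.0, -0.3, -0.2]
grip_width: 0.0087
grip_force: 35.0
```

```bash
python3 -c "
from h import *
plan((.5463,.0838,.181),91)"
```

```text
t 8.8667 pos [0.5462 0.0842 0.19  ] yaw 91.09 F [ 0.03 -0.31 -0.19] M [-0.013 -0.102 -0.028] w 0.0087 q6 -0.07
 travel cm [-0.04  0.01  0.9 ] twist [-0.01 -0.    0.09]
```

Call:
move_arm --commands '[{"hand":0,"travel":[0,0,0.15],"twist":[0,0,0]},{"hand":0,"travel":[0,0,0.15],"twist":[0,0,0]},{"hand":0,"travel":[0,0,0.15],"twist":[0,0,0]},{"hand":0,"travel":[0,0,0.15],"twist":[0,0,0]},{"hand":0,"travel":[0,0,0],"twist":[0,0,0]}]'

```text
time: 9.28
position: [0.546, 0.0842, 0.1836]
tool_rot: [0.7, 0.714, -0.0, -0.0]
ft_force: [-0.6, -0.1, -0.7]
grip_width: 0.0084
grip_force: 35.0
```

Call:
move_arm --commands '[{"hand":0,"travel":[0,0,0.1],"twist":[0,0,0]},{"hand":0,"travel":[0,0,0.1],"twist":[0,0,0]},{"hand":0,"travel":[0,0,0],"twist":[0,0,0]},{"hand":0,"travel":[0,0,0],"twist":[0,0,0]}]'

```text
time: 9.62
position: [0.5462, 0.0842, 0.182]
tool_rot: [0.7, 0.714, -0.0, -0.0]
ft_force: [0.1, -0.3, -0.5]
grip_width: 0.0089
grip_force: 35.0
```

```bash
python3 -c "
from h import *
plan((.5463,.0838,.181),91)"
```

```text
t 9.6167 pos [0.5462 0.0842 0.182 ] yaw 91.09 F [ 0.13 -0.26 -0.51] M [-0.052 -0.083  0.028] w 0.0089 q6 -0.07
 travel cm [-0.04  0.01  0.1 ] twist [-0.01  0.    0.09]
```

Call:
move_arm --commands '[{"hand":0,"travel":[0,0,0.05],"twist":[0,0,0]},{"hand":0,"travel":[0,0,0.05],"twist":[0,0,0]},{"hand":0,"travel":[0,0,0],"twist":[0,0,0]},{"hand":0,"travel":[0,0,0],"twist":[0,0,0]}]'

```text
time: 9.95
position: [0.5463, 0.0842, 0.1813]
tool_rot: [0.7, 0.714, 0.0, 0.0]
ft_force: [0.3, 0.1, 2.1]
grip_width: 0.009
grip_force: 35.0
```

Call:
move_arm --commands '[{"hand":0,"travel":[0,0,0.05],"twist":[0,0,0]},{"hand":0,"travel":[0,0,0],"twist":[0,0,0]},{"hand":0,"travel":[0,0,0],"twist":[0,0,0]}]'

```text
time: 10.2
position: [0.5464, 0.0842, 0.1808]
tool_rot: [0.7, 0.714, 0.0, 0.0]
ft_force: [-1.6, 0.1, 4.7]
grip_width: 0.009
grip_force: 35.0
```

Contact with the floor came at TCP z of about 0.181, as predicted, so the key is home. Now turning clockwise.

Call:
move_arm --commands '[{"hand":0,"travel":[0,0,0],"twist":[0,0,3]},{"hand":0,"travel":[0,0,0],"twist":[0,0,3]},{"hand":0,"travel":[0,0,0],"twist":[0,0,3]},{"hand":0,"travel":[0,0,0],"twist":[0,0,3]},{"hand":0,"travel":[0,0,0],"twist":[0,0,3]}]' --force 45

```text
time: 10.62
position: [0.546, 0.0843, 0.1808]
tool_rot: [0.788, 0.616, -0.0, -0.0]
ft_force: [-1.4, -0.3, 4.2]
grip_width: 0.0087
grip_force: 45.0
```

```bash
python3 -c "
from h import *
plan((.5463,.0838,.181),34)"
```

```text
t 10.6167 pos [0.546  0.0843 0.1808] yaw 75.98 F [-1.39 -0.26  4.23] M [0.035 0.223 0.144] w 0.0087 q6 0.2
 travel cm [-0.04  0.04 -0.02] twist [-2.000e-02  2.000e-02  4.198e+01]
```

Moment of about 0.15 N m matches the barrel's friction, and side forces are tiny. Continuing the turn.

Call:
move_arm --commands '[{"hand":0,"travel":[0,0,0],"twist":[0,0,3]},{"hand":0,"travel":[0,0,0],"twist":[0,0,3]},{"hand":0,"travel":[0,0,0],"twist":[0,0,3]},{"hand":0,"travel":[0,0,0],"twist":[0,0,3]},{"hand":0,"travel":[0,0,0],"twist":[0,0,3]}]'

```text
time: 11.03
position: [0.5462, 0.0842, 0.1808]
tool_rot: [0.862, 0.507, -0.0, 0.0]
ft_force: [-1.2, 0.8, 5.2]
grip_width: 0.0082
grip_force: 45.0
```

Call:
move_arm --commands '[{"hand":0,"travel":[0,0,0],"twist":[0,0,3]},{"hand":0,"travel":[0,0,0],"twist":[0,0,3]},{"hand":0,"travel":[0,0,0],"twist":[0,0,3]},{"hand":0,"travel":[0,0,0],"twist":[0,0,3]},{"hand":0,"travel":[0,0,0],"twist":[0,0,3]}]'

```text
time: 11.45
position: [0.5463, 0.0841, 0.1808]
tool_rot: [0.921, 0.391, 0.0, 0.0]
ft_force: [-0.5, -0.4, 4.3]
grip_width: 0.0084
grip_force: 45.0
```

```bash
python3 -c "
from h import *
plan((.5463,.0838,.181),34)"
```

```text
t 11.45 pos [0.5463 0.0841 0.1808] yaw 46.0 F [-0.47 -0.41  4.25] M [-0.14   0.174  0.129] w 0.0084 q6 0.72
 travel cm [-0.02  0.02 -0.02] twist [ 0.04  0.   12.  ]
```

Call:
move_arm --commands '[{"hand":0,"travel":[0,0,0],"twist":[0,0,3]},{"hand":0,"travel":[0,0,0],"twist":[0,0,3]},{"hand":0,"travel":[0,0,0],"twist":[0,0,3]},{"hand":0,"travel":[0,0,0],"twist":[0,0,3]},{"hand":0,"travel":[0,0,0],"twist":[0,0,3]}]'

```text
time: 11.87
position: [0.5465, 0.0839, 0.1809]
tool_rot: [0.964, 0.267, 0.0, 0.001]
ft_force: [-1.1, -0.4, 3.6]
grip_width: 0.0088
grip_force: 45.0
```

Call:
move_arm --commands '[{"hand":0,"travel":[0,0,0],"twist":[0,0,3]},{"hand":0,"travel":[0,0,0],"twist":[0,0,0]},{"hand":0,"travel":[0,0,0],"twist":[0,0,0]},{"hand":0,"travel":[0,0,0],"twist":[0,0,0]},{"hand":0,"travel":[0,0,0],"twist":[0,0,0]}]'

```text
time: 12.28
position: [0.5465, 0.0839, 0.1808]
tool_rot: [0.97, 0.243, 0.0, 0.0]
ft_force: [-0.1, -1.2, 5.7]
grip_width: 0.0085
grip_force: 45.0
```

```bash
python3 -c "
from h import *
plan((.5463,.0838,.181),34)"
```

```text
t 12.2833 pos [0.5465 0.0839 0.1808] yaw 28.15 F [-0.12 -1.21  5.67] M [-0.381  0.086  0.125] w 0.0085 q6 1.03
 travel cm [-0.02 -0.   -0.02] twist [ 0.05 -0.01 -5.85]
```

The barrel is past the release angle. I'll open the jaws and withdraw straight up.

Call:
move_arm --commands '[{"hand":5,"travel":[0,0,0],"twist":[0,0,0]},{"hand":5,"travel":[0,0,0],"twist":[0,0,0]},{"hand":5,"travel":[0,0,-1.5],"twist":[0,0,0]},{"hand":5,"travel":[0,0,-3.5],"twist":[0,0,0]},{"hand":5,"travel":[0,0,-4],"twist":[0,0,0]}]'

```text
time: 12.7
position: [0.5441, 0.0846, 0.2685]
tool_rot: [0.97, 0.243, -0.004, -0.002]
ft_force: [1.1, 0.6, 0.3]
grip_width: 0.0341
grip_force: 0.0
```

Call:
move_arm --commands '[{"hand":5,"travel":[0,0,-4],"twist":[0,0,0]},{"hand":5,"travel":[0,0,0],"twist":[0,0,0]},{"hand":5,"travel":[0,0,0],"twist":[0,0,0]},{"hand":5,"travel":[0,0,0],"twist":[0,0,0]},{"hand":5,"travel":[0,0,0],"twist":[0,0,0]}]'

```text
time: 13.12
position: [0.5449, 0.0844, 0.3085]
tool_rot: [0.97, 0.243, -0.002, -0.001]
ft_force: [-0.5, -0.9, -0.2]
grip_width: 0.0498
grip_force: 0.0
```

Call:
move_arm --commands '[{"hand":5,"travel":[0,0,0],"twist":[0,0,0]},{"hand":5,"travel":[0,0,0],"twist":[0,0,0]},{"hand":5,"travel":[0,0,0],"twist":[0,0,0]},{"hand":5,"travel":[0,0,0],"twist":[0,0,0]},{"hand":5,"travel":[0,0,0],"twist":[0,0,0]}]'

```text
time: 13.53
position: [0.5462, 0.0842, 0.3102]
tool_rot: [0.97, 0.243, -0.0, -0.0]
ft_force: [0.2, 0.5, 0.2]
grip_width: 0.0502
grip_force: 0.0
```

Call:
move_arm --commands '[{"hand":5,"travel":[0,0,0],"twist":[0,0,0]},{"hand":5,"travel":[0,0,0],"twist":[0,0,0]},{"hand":5,"travel":[0,0,0],"twist":[0,0,0]},{"hand":5,"travel":[0,0,0],"twist":[0,0,0]},{"hand":5,"travel":[0,0,0],"twist":[0,0,0]}]'

```text
time: 13.95
position: [0.5462, 0.0842, 0.3106]
tool_rot: [0.97, 0.243, 0.0, 0.0]
ft_force: [0.3, 0.7, -0.3]
grip_width: 0.05
grip_force: 0.0
```

Call:
move_arm --commands '[{"hand":5,"travel":[0,0,0],"twist":[0,0,0]},{"hand":5,"travel":[0,0,0],"twist":[0,0,0]},{"hand":5,"travel":[0,0,0],"twist":[0,0,0]},{"hand":5,"travel":[0,0,0],"twist":[0,0,0]},{"hand":5,"travel":[0,0,0],"twist":[0,0,0]}]'

```text
time: 14.37
position: [0.5462, 0.0842, 0.3106]
tool_rot: [0.97, 0.243, -0.0, -0.0]
ft_force: [-0.5, -0.6, -0.3]
grip_width: 0.0499
grip_force: 0.0
```

```bash
python3 - <<'E'
from h import *
plan((.5463,.0838,.181),34)
a,_,_=save("scene","s4");b,_,_=save("side","d4")
r=lambda im,x,y,w,h,k:cv2.resize(im[y:y+h,x:x+w,::-1],(w*k,h*k),interpolation=cv2.INTER_CUBIC)
cv2.imwrite("pics/c4.png",np.hstack([r(a,270,130,130,140,3),r(b,280,120,130,140,3)]))
E
```

```text
t 14.3667 pos [0.5462 0.0842 0.3106] yaw 28.08 F [-0.55 -0.61 -0.27] M [ 0.039 -0.026  0.04 ] w 0.0499 q6 1.03
 travel cm [-1.000e-02  4.000e-02  1.296e+01] twist [-0.    0.   -5.92]
```

View pics/c4.png

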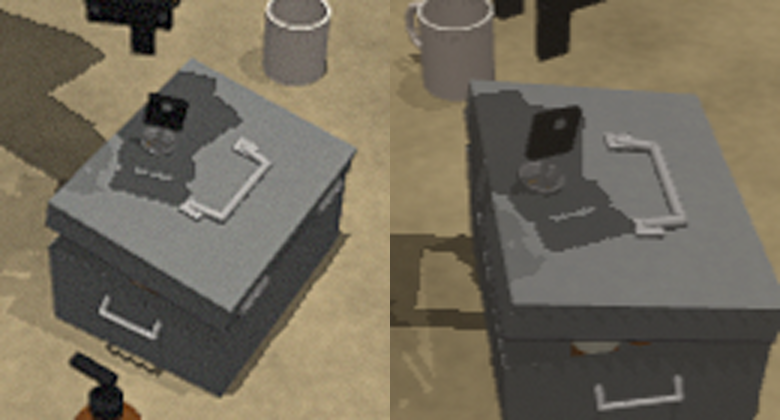

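The lid stands ajar and the key is upright. In the side crop the head is at rows 108–155 and the collar at about 177, so the gap is about 20 mm, as expected when fully home. I'll wait briefly for it to settle, then hand in.

Call:
move_arm --commands '[{"hand":5,"travel":[0,0,0],"twist":[0,0,0]},{"hand":5,"travel":[0,0,0],"twist":[0,0,0]},{"hand":5,"travel":[0,0,0],"twist":[0,0,0]},{"hand":5,"travel":[0,0,0],"twist":[0,0,0]},{"hand":5,"travel":[0,0,0],"twist":[0,0,0]}]'

```text
time: 14.88
position: [0.5462, 0.0842, 0.3105]
tool_rot: [0.97, 0.243, -0.0, -0.0]
ft_force: [-0.1, 0.6, -0.4]
grip_width: 0.0501
grip_force: 0.0
```

Call:
move_arm --commands '[{"hand":5,"travel":[0,0,0],"twist":[0,0,0]},{"hand":5,"travel":[0,0,0],"twist":[0,0,0]},{"hand":5,"travel":[0,0,0],"twist":[0,0,0]},{"hand":5,"travel":[0,0,0],"twist":[0,0,0]},{"hand":5,"travel":[0,0,0],"twist":[0,0,0]}]'

```text
time: 15.3
position: [0.5463, 0.0842, 0.3106]
tool_rot: [0.97, 0.243, 0.0, -0.0]
ft_force: [0.3, -0.2, -0.4]
grip_width: 0.05
grip_force: 0.0
```

```bash
python3 - <<'E'
from h import *
a,_,_=save("side","d5");b=cv2.imread("pics/d4.png")[:,:,::-1]
print("moved px",(np.abs(a.astype(int)-b).max(2)[120:260,280:410]>40).sum())
print(robot.hand_in())
E
```

```text
moved px 3
the job is handed in; nothing more can be done
None
```

I handed the job in at about 15 s: the lid is unlocked and standing ajar, the key looks fully home and still in the lock, and the arm is clear of everything; the hand-in returned no verdict.

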